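# Clear the doorway and latch the solvent cabinet

### The job

The red-lidded jar stands in the way of the yellow solvent cabinet's door: lift it out and stand it upright on the round cork mat, and let go. Then swing the door shut and press it home until its latch snaps in, so that it stays shut by itself when you let go. Do not slam it, never push on the cabinet or door harder than 20 N, and leave the other things on the desk where they are.

Things in the scene. Friction and masses are not known exactly. Their poses are not given: they have to be found in the camera images.
- cabinet: Yellow steel solvent cabinet, fixed to the desk, 200 deep (x), 265 wide (y), 215 high. Origin: centre of its underside, on the desk. Its open front is the plane at its own x = -100 mm and looks along its own -x, roughly towards the robot.
- door_hinge (a point): Point on the upright hinge axis of the cabinet door, at cabinet coordinates (-124, 117.5, 110) mm, on the left side of the front as the robot sees it; fixed to the cabinet, axes parallel to the cabinet's.
- door (a joint): Opening angle of the yellow door, rad. 0: parallel to the cabinet front; positive: swung out towards the robot (clockwise from above); starts at 1.0 to 1.2. Flat panel 220 wide from the hinge axis (axis in its mid thickness), 12 thick, 15 to 205 mm above the desk, 0.7 kg. Damped hinge; it stays where left until the last 40 mm of closing. Unlatched, it springs back to 0.066 or more.
- door_tongue (a point): Root of the latch tongue, on the door's free edge, 220 mm from the hinge axis, 86 above the desk; moves with the door, axes as door_push. The steel tongue sticks out 12 mm, 22 high, sprung; flat on the outer side, sloped 45 degrees on the cabinet side. It must ride over the keeper bar and snap in behind it.
- keeper (a point): NOMINAL place of the keeper bar, at cabinet (-133, -109, 86) mm (upright, 6 mm round, 44 high), right front edge. The real bar and the sprung rubber buffer beside it sit up to 12 mm nearer or farther (cabinet x), different each time and not measured, so the tongue snaps in at a door angle between about -0.055 and +0.055, and then holds the door below 0.061.
- door_push (a point): Good place to push: outer face, 190 mm from the hinge axis, 15 below the top edge; moves with the door; own +x into the door, own -y to the free edge. Pushed here, resistance grows to 8 to 13 N over some 25 mm, drops suddenly by several N at the snap; 2 to 3 mm on is a hard stop, where force shoots up. Nearer the hinge takes more force. Below: bar handle, 35 mm proud, 35 to 115 mm above the desk.
- jar_center (a point): Centre (half-way up) of the glass jar with red lid and paper label: round, 54 in diameter, 76 high, about 0.28 kg, loose, standing upright on the desk in the door's sweep. Its straight side runs from 5 to 43 mm above its foot. Own z points up.
- mat: Round cork mat, 100 in diameter, 4 thick, fixed to the desk. Origin: centre of its underside.
- brush_pot: Blue pot, 72 in diameter, 100 high, with brushes standing up to about 230 mm; loose; not to be disturbed. Origin: centre of its underside.
- amber_bottle: Amber glass bottle with black cap, 62 in diameter, 170 high; loose; not to be disturbed. Origin: centre of its underside.
- pigment_tin: Aluminium tin with blue band, 64 in diameter, 75 high; loose; not to be disturbed. Origin: centre of its underside.
Things that resemble listed ones, but are neither listed nor needed, are in the scene too. Of the things like the part that bears jar_center, leave any that is purple; of the rest the larger one is meant. Of the things like the mat, leave any that is purple; of the rest the smaller one is meant.

How it is judged:
By the outcome, as a careful person would: the job done as asked, in the order asked, and still so for the second after the job is handed in, with the robot touching nothing.
It also fails if it takes over 72 s, if anything falls off the work surface, if the arm or the gripper's body presses on something with over 40 N, if the wrist force passes 120 N, or if a joint passes its speed limit or range.

### The arm

A 6-joint arm with a two-finger parallel gripper is mounted at the origin on the work surface. World frame = base frame: x ahead of the robot, y to its left, z up, the work surface at z = 0. Lengths are in m, angles in degrees, forces in N, time in s.
With the tool pointing down it reaches from about 0.4 to 0.825 m from the base axis. Payload 7 kg.
Tool frame: the origin (TCP) lies between the finger pads; the fingertips stand ctrl.nose_length ahead of it and the grasp point (between the pads) lies 2 mm behind it (ctrl.nose_length is the distance from the TCP to the fingertips, in m); z points along the fingers, y is the line along which they close (so a half turn about z gives the same grasp; the last joint's range is limited). The gripper opens to 88 mm and grips with 3 to 60 N. Pads are 19 mm wide; open, the fingers measure 130 mm over their backs; the gripper's body (78 mm by 193 mm) begins 47 mm behind the grasp point.
Start: joints at [-49.154, 20.546, 0.682, 0, -70.136, -16.507], TCP at [0.278, -0.615, 0.206] pointing down, gripper open.
Joint ranges: [-176.03, 176.03], [-82.01, 121.73], [-58.28, 71.71], [-173.87, 95.51], [-174.79, -0.11], [-173.66, 173.66]. Speed limits (degrees/s): [136.94, 136.94, 172.46, 180, 180, 180].

### API

Orientations are given as [roll, pitch, yaw] about the fixed x, y, z axes, in that order (R = Rz(yaw) Ry(pitch) Rx(roll)).
In Python, from plant import ctrl gives the robot as it stands.
- The arm moves only by the tool apply_moves, never from a script. Its argument "commands" is a list of rows, each a list of 3 entries, a list of its own where there are three numbers: the shift along the world's x, y, z in cm, then the turn about the world's z in rad, then the closure, from 0 (fully open) to 1 (shut). In form: [[[x, y, z], turn, jaw], ...]. A call has 1 to 20 rows; each row is the pose to reach, as a shift and turn from the pose commanded when the call began; what a row does not reach only later rows make up. A row lasts 1/12 s, in which the tool goes at most 41.7 mm and 7.16 degrees, less where a joint would pass 70% of its speed; a pose out of reach is approached as far as the arm can. A call with a gripper value outside its range is refused whole. The fingers move at their own pace and stop on an object; the grip force is fixed at half the most. Time passes only in rows, so rows that repeat a pose let the fingers close. It gives the time, the measured TCP pose, the force, the opening and the grip force at its end, in the units of the state.
- ctrl.get_obs(): the state, without advancing time (a new reading comes with each control period).
- ctrl.snapshot(name): name is "side" or "top"; returns a dict with "img" (400x640x3 uint8, red, green, blue), "fx", "fy", "cx", "cy" (pixels), "dist_coeffs" ([k1, k2, p1, p2, k3] as OpenCV has them; the pictures are not rectified), "T" (4x4, takes a point from camera to world coordinates). Camera axes: x right, y up, looking along -z (the intrinsics and any distortion apply to the point x, -y, -z); pixel columns grow to the right and rows downward; lengths in m; the calibration is good to about 2 mm. A picture is of the moment at which its call begins. There is no depth.
- ctrl.close_job(): hands the job in; it is judged then, once.
Trained networks look in a picture, given as the dict that the camera call returned (one of the last four; its "shot" number tells which), for a name from the list of things; names that differ only in an ending like _2 or _b are one class to them, and where a whole thing is asked for, a point or a joint stands for the part that bears it (a point fixed in the world has none). Each returns a list of dicts, best first, with "score" (0 to 1); they miss things now and then, are a little off and sometimes report something else, mostly with a low value. They report only what shows in the picture. A call takes as long as a camera call. They do not tell look-alikes from the thing itself.
- ctrl.search_frame(picture, target): "at" ([column, row] in pixels, amid what is visible of it).
- ctrl.spot_point(picture, target): "at" ([column, row] in pixels: a listed point, or the origin of a listed thing).
The state is a dict: "clock": time; "joint_pos": joint angles; "qvel": joint speeds; "tau": joint torques, N m; "tool_pos": TCP position; "orientation": TCP orientation; "force": force on the tool from outside, world axes, zero at the start; "moment": the same for the moment, N m; "opening": finger opening in m; "gripper_force": force on a finger pad.
Only numpy, scipy, OpenCV 4.12 (cv2) and the standard library are available. Lean on these libraries where they do the work, as an engineer would, in place of code of your own. Each camera call takes 0.05 s, during which the arm holds its last target. There are 200 camera calls.

## Working session

There is one attempt and no reset: what is moved stays moved. The work goes in short steps, Python scripts to look and compute and a tool call to move; the robot and the scene stay as the last step left them, time stands still between calls to the robot, and variables do not carry over. Pictures are saved under pics/ and viewed, at most 10 in all, crops included, and the job is handed in when it is done.

Besides the shell and the picture viewer there is one more tool, called after "Call:" as name(argument=value, ...), one argument or row to a line, values as JSON. apply_moves: Moves the arm, as the interface text tells. Its arguments: {"type":"object","properties":{"commands":{"type":"array"}},"required":["commands"]}

```bash
mkdir -p pics; ls; cat > h.py <<'E'
import numpy as np, cv2
from plant import ctrl
def ray(s,at):
    K=np.array([[s["fx"],0,s["cx"]],[0,s["fy"],s["cy"]],[0,0,1]],float)
    p=cv2.undistortPoints(np.array([[at]],float),K,np.array(s["dist_coeffs"],float))[0,0]
    T=np.array(s["T"]); d=T[:3,:3]@np.array([p[0],-p[1],-1]); return T[:3,3],d/np.linalg.norm(d)
def onz(s,at,z):
    o,d=ray(s,at); return o+d*(z-o[2])/d[2]
def tri(s1,a1,s2,a2):
    o1,d1=ray(s1,a1);o2,d2=ray(s2,a2)
    t=np.linalg.lstsq(np.array([d1,-d2]).T,o2-o1,rcond=None)[0]
    p,q=o1+t[0]*d1,o2+t[1]*d2; return (p+q)/2,np.linalg.norm(p-q)
def proj(s,P):
    T=np.array(s["T"]); c=(np.array(P)-T[:3,3])@T[:3,:3]; c=c*[1,-1,-1]
    K=np.array([[s["fx"],0,s["cx"]],[0,s["fy"],s["cy"]],[0,0,1]],float)
    return cv2.projectPoints(c.reshape(1,3),np.zeros(3),np.zeros(3),K,np.array(s["dist_coeffs"],float))[0][0,0]
E
cat > a.py <<'E'
from h import *
np.set_printoptions(precision=3,suppress=True)
S={n:ctrl.snapshot(n) for n in("side","top")}
for n,s in S.items():
    cv2.imwrite(f"pics/{n}0.png",s["img"][:,:,::-1]); print(n,np.array(s["T"])[:3,3],s["fx"])
Z=dict(cabinet=0,door_hinge=.11,door_tongue=.086,keeper=.086,door_push=.19,jar_center=.038,mat=0,brush_pot=0,amber_bottle=0,pigment_tin=0)
for t,z in Z.items():
    for n,s in S.items():
        for r in ctrl.spot_point(s,t)[:4]:
            print(t,n,np.round(r["at"]),round(r["score"],2),onz(s,r["at"],z))
print(ctrl.nose_length,ctrl.get_obs())
E
python3 a.py
```

```text
pics
side [-0.097  0.718  0.95 ] 514.7346809237896
top [ 0.361 -0.043  1.575] 503.0758609207246
cabinet side [262. 210.] 0.68 [ 0.769 -0.038 -0.   ]
cabinet side [322. 184.] 0.27 [ 0.715 -0.242  0.   ]
door_hinge side [264. 222.] 0.69 [0.63  0.079 0.11 ]
door_hinge top [283. 166.] 0.67 [0.645 0.069 0.11 ]
door_tongue side [350. 236.] 0.88 [ 0.453 -0.038  0.086]
door_tongue side [264. 211.] 0.22 [0.683 0.03  0.086]
door_tongue top [320. 232.] 0.79 [ 0.455 -0.046  0.086]
keeper side [323. 184.] 0.77 [ 0.638 -0.156  0.086]
keeper top [356. 174.] 0.85 [ 0.631 -0.15   0.086]
door_push side [343. 203.] 0.62 [ 0.467 -0.025  0.19 ]
door_push top [311. 225.] 0.66 [ 0.467 -0.018  0.19 ]
jar_center side [375. 244.] 0.63 [ 0.416 -0.095  0.038]
jar_center top [400. 192.] 0.76 [ 0.589 -0.287  0.038]
jar_center top [341. 200.] 0.61 [ 0.558 -0.108  0.038]
jar_center top [342. 243.] 0.56 [ 0.424 -0.111  0.038]
mat side [429. 188.] 0.93 [ 0.452 -0.432 -0.   ]
mat side [405. 210.] 0.77 [ 0.453 -0.3    0.   ]
mat top [448. 234.] 0.76 [ 0.464 -0.444  0.   ]
mat top [402. 286.] 0.61 [ 0.301 -0.304  0.   ]
[... 195 characters left out ...]
34 0.   ]
amber_bottle side [264. 224.] 0.7 [0.721 0.001 0.   ]
amber_bottle top [205. 156.] 0.73 [0.69  0.329 0.   ]
pigment_tin side [353. 169.] 0.71 [ 0.689 -0.363  0.   ]
pigment_tin top [426. 165.] 0.57 [ 0.681 -0.376  0.   ]
0.017 {'clock': 1.1, 'joint_pos': array([-49.155,  20.544,   0.684,  -0.001, -70.136, -16.508]), 'qvel': array([-0.072,  0.055,  0.099, -0.02 , -0.009, -0.148]), 'tau': array([ -0.   , -58.241,  29.33 ,   7.002,   0.013,   0.   ]), 'tool_pos': array([ 0.278, -0.615,  0.206]), 'orientation': array([-179.997,    0.002, -155.663]), 'force': array([-0.237, -0.253, -0.003]), 'moment': array([-0.002, -0.035, -0.008]), 'gripper_force': 0.0, 'opening': 0.08764215198319815}
```

View pics/side0.png

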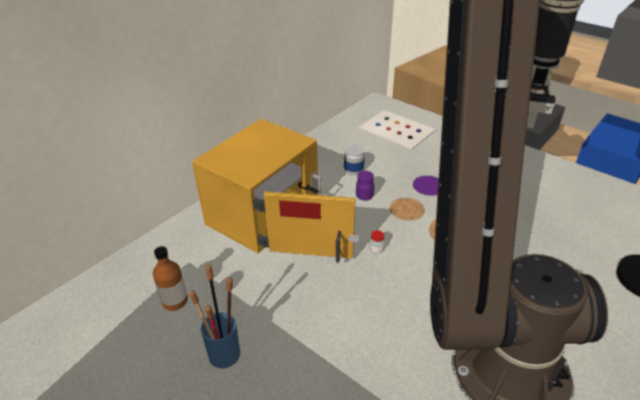

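View pics/top0.png

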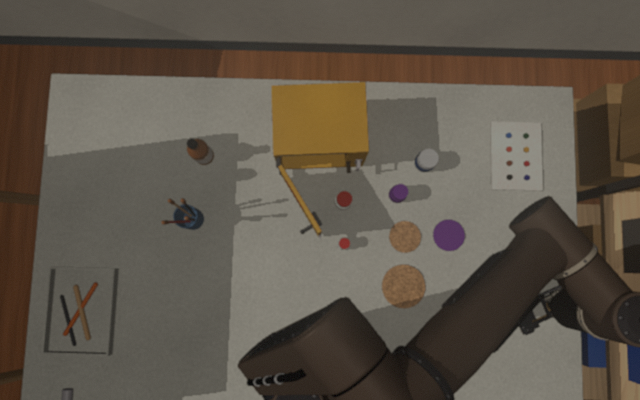

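The top view shows two red-lidded jars. The larger is at (344,199), and the smaller at (344,243) is left alone. The smaller cork mat is at (405,236). The purple jar and mat are ignored. The door is open, with its edge at about (320,233). I'll refine these by colour blobs.

```bash
cat > b.py <<'E'
from h import *
np.set_printoptions(precision=4,suppress=True)
s=ctrl.snapshot("top"); im=s["img"].astype(int); hsv=cv2.cvtColor(s["img"],cv2.COLOR_RGB2HSV)
def blob(m,c,r,z,nm):
    w=np.zeros(m.shape,np.uint8); cv2.circle(w,c,r,1,-1); m=(m&(w>0)).astype(np.uint8)
    n,l,st,ce=cv2.connectedComponentsWithStats(m); k=1+np.argmax(st[1:,4]); print(nm,ce[k],st[k],onz(s,ce[k],z))
R,G,B=im[...,0],im[...,1],im[...,2]
red=(R>100)&(G<80)&(B<80)
blob(red,(344,199),14,.076,"jar"); blob(red,(344,243),10,.05,"small")
cork=(R-B>35)&(R>120)
blob(cork,(405,236),22,.004,"mat")
pur=(B-G>35); blob(pur,(398,193),14,.076,"purple")
y=((hsv[...,0]>14)&(hsv[...,0]<28)&(hsv[...,1]>150)&(hsv[...,2]>90)).astype(np.uint8)
n,l,st,ce=cv2.connectedComponentsWithStats(y)
for k in range(1,n):
    if st[k,4]>150: print(st[k],ce[k])
# cabinet top: bright yellow rect
t=((y>0)&(R>150)).astype(np.uint8); t[160:]=0
rc=cv2.minAreaRect(cv2.findNonZero(t)); bx=cv2.boxPoints(rc); print(rc)
for p in bx: print(p,onz(s,p,.215))
d=y.copy(); d[:168]=0; d[:,:278]=0; d[:,325:]=0; d[240:]=0
rc=cv2.minAreaRect(cv2.findNonZero(d)); print(rc)
for p in cv2.boxPoints(rc): print(p,onz(s,p,.205))
cv2.imwrite("pics/crop.png",cv2.resize(s["img"][70:260,260:460,::-1],None,fx=4,fy=3.0*4/3*0.78))
E
python3 b.py
```

```text
Traceback (most recent call last):
  File "b.py", line 9, in <module>
    blob(red,(344,199),14,.076,"jar"); blob(red,(344,243),10,.05,"small")
    ~~~~^^^^^^^^^^^^^^^^^^^^^^^^^^^^^
  File "b.py", line 6, in blob
    n,l,st,ce=cv2.connectedComponentsWithStats(m); k=1+np.argmax(st[1:,4]); print(nm,ce[k],st[k],onz(s,ce[k],z))
                                                       ~~~~~~~~~^^^^^^^^^^
ValueError: attempt to get argmax of an empty sequence
```

Jar is in shade; use relative redness.

```bash
sed -i 's/^red=.*/red=(R-G>40)\&(R-B>40)/; s/^pur=(B-G>35)/pur=(B-G>20)/' b.py; python3 b.py
```

```text
jar [344.0675 198.5276] [337 192  15  14 163] [ 0.5575 -0.1145  0.076 ]
small [344.1075 242.8925] [339 238  11  11  93] [ 0.4256 -0.1188  0.05  ]
mat [402.0576 235.8141] [389 221  27  32 382] [ 0.4546 -0.3013  0.004 ]
purple [398.4557 192.4937] [390 184  18  18 237] [ 0.5803 -0.2776  0.076 ]
[ 272   83   96  150 7459] [318.2238 126.0634]Traceback (most recent call last):
  File "b.py", line 19, in <module>
    rc=cv2.minAreaRect(cv2.findNonZero(t)); bx=cv2.boxPoints(rc); print(rc)
cv2.error: OpenCV(4.12.0) /io/opencv/modules/imgproc/src/convhull.cpp:143: error: (-215:Assertion failed) total >= 0 && (depth == CV_32F || depth == CV_32S) in function 'convexHull'
```

```bash
cat > c.py <<'E'
exec(open("b.py").read().split("cork=")[0])
for th in (15,22,30): blob((R-B>th)&(B-G<10),(405,236),24,.004,"mat%d"%th)
print(im[236,380:428:3].tolist())
c=s["img"][70:260,260:460,::-1]; cv2.imwrite("pics/crop2.png",cv2.resize(c,(632,600),interpolation=cv2.INTER_CUBIC))
E
python3 c.py
```

```text
jar [344.0675 198.5276] [337 192  15  14 163] [ 0.5575 -0.1145  0.076 ]
small [344.1075 242.8925] [339 238  11  11  93] [ 0.4256 -0.1188  0.05  ]
mat15 [404.5636 236.4855] [388 220  34  34 896] [ 0.4528 -0.3091  0.004 ]
mat22 [404.5248 236.4643] [389 221  32  32 827] [ 0.4528 -0.309   0.004 ]
mat30 [404.6132 236.4198] [389 221  32  32 786] [ 0.453  -0.3093  0.004 ]
[[126, 122, 112], [126, 122, 113], [126, 123, 113], [121, 102, 82], [120, 93, 68], [126, 98, 70], [123, 95, 69], [121, 94, 68], [122, 95, 69], [126, 98, 72], [132, 103, 75], [120, 94, 68], [126, 97, 72], [125, 97, 70], [116, 112, 103], [128, 125, 114]]
```

View pics/crop2.png

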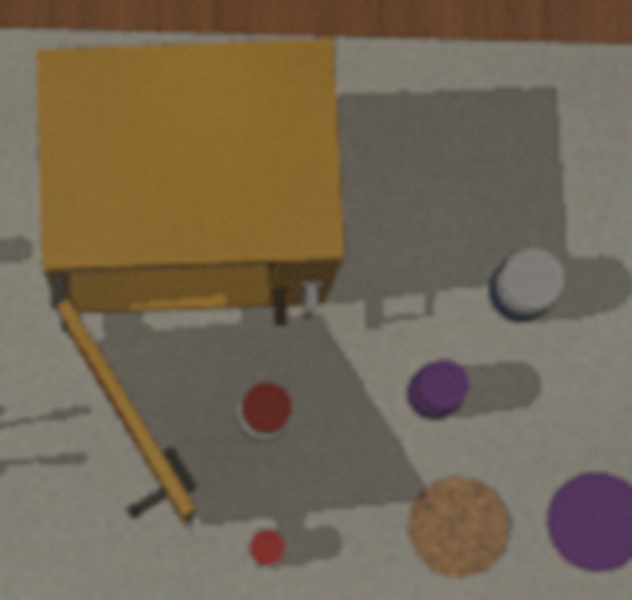

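The crop shows the door's free end at (190,512), the target jar lid at (267,407), the cork mat at (458,525) and the keeper at about (310,300). The jar is at about (0.557,-0.114), so I move above it.

Call:
apply_moves(
  commands=[
    [[1.5,2.7,2],-0.06,0],
    [[3.2,5.7,4],-0.12,0],
    [[5,9,5],-0.18,0],
    [[6.8,12.2,6],-0.24,0],
    [[8.6,15.4,6],-0.3,0],
    [[10.4,18.6,6],-0.36,0],
    [[12.2,21.9,6],-0.42,0],
    [[14,25.1,6],-0.48,0],
    [[15.8,28.3,6],-0.54,0],
    [[17.6,31.5,6],-0.6,0],
    [[19.4,34.8,6],-0.66,0],
    [[21.2,38,6],-0.72,0],
    [[23,41.2,6],-0.78,0],
    [[24.8,44.4,6],-0.84,0],
    [[26.4,47.3,6],-0.89,0],
    [[27.9,50,6],-0.91,0],
    [[27.9,50,6],-0.91,0],
    [[27.9,50,6],-0.91,0],
  ],
)

```text
clock: 2.75
tool_pos: [0.5577, -0.1135, 0.2655]
orientation: [-180.0, -0.0, 152.4]
force: [0.4, -0.4, -0.2]
opening: 0.0875
gripper_force: 0.0
```

```bash
cat > d.py <<'E'
from h import *
np.set_printoptions(precision=4,suppress=True)
s=ctrl.snapshot("top")
cv2.imwrite("pics/over.png",s["img"][:,:,::-1])
f=lambda x,y,z:onz(s,(260+x/3.16,70+y/3.158),z)
for x,y in((38,52),(332,40),(342,258),(45,270)): print(f(x,y,.215))
print(f(62,300,.205),f(190,512,.205))
o=ctrl.get_obs(); print(o["clock"],o["tool_pos"],o["orientation"],o["joint_pos"],o["force"])
E
python3 d.py
```

```text
[0.8502 0.1007 0.215 ]
[ 0.8682 -0.1596  0.215 ]
[ 0.6712 -0.1716  0.215 ]
[0.6534 0.087  0.215 ]
[0.6292 0.072  0.205 ] [ 0.4465 -0.0451  0.205 ]
2.8 [ 0.5572 -0.1145  0.2657] [-179.9836   -0.0173  152.2996] [   8.0965    8.6476   -7.5233    0.0033  -73.8528 -125.7978] [-0.3298 -0.3181  0.1059]
```

View pics/over.png

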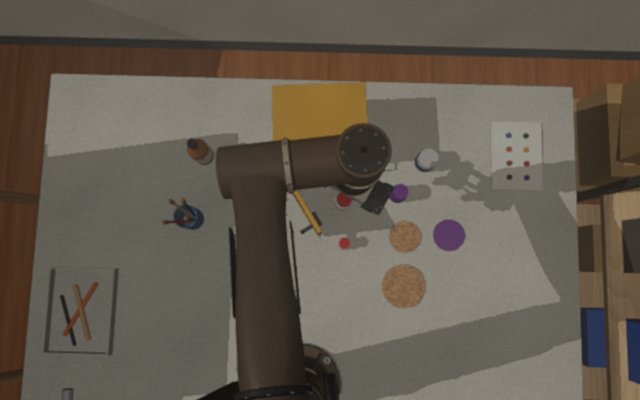

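Cabinet: centre about (0.761,-0.036), yaw 4°, hinge about (0.629,0.072), door about 1.07 rad. The gripper is over the jar, so I descend.

Call:
apply_moves(
  commands=[
    [[0,0,-3],0,0],
    [[0,0,-6.5],0,0],
    [[0,0,-10],0,0],
    [[0,0,-12.5],0,0],
    [[0,0,-14],0,0],
    [[0,0,-14],0,0],
  ],
)

```text
clock: 3.3
tool_pos: [0.5542, -0.1162, 0.1224]
orientation: [-179.8, -0.3, 152.1]
force: [-0.7, 0.4, 0.1]
opening: 0.0874
gripper_force: 0.0
```

Call:
apply_moves(
  commands=[
    [[0,0,-2],0,0],
    [[0,0,-4],0,0],
    [[0,0,-6],0,0],
    [[0,0,-8],0,0],
    [[0,0,-9],0,0],
    [[0,0,-9],0,0],
  ],
)

```text
clock: 3.8
tool_pos: [0.5561, -0.1157, 0.0348]
orientation: [-179.9, -0.1, 152.1]
force: [0.1, -1.3, -0.6]
opening: 0.0873
gripper_force: 0.0
```

```bash
cat > e.py <<'E'
from h import *
import sys
np.set_printoptions(precision=4,suppress=True)
for n in("top","side"):
    s=ctrl.snapshot(n); cv2.imwrite(f"pics/{sys.argv[1]}_{n}.png",s["img"][:,:,::-1])
    for t in sys.argv[2:]: print(n,t,[(np.round(r["at"]),round(r["score"],2)) for r in ctrl.spot_point(s,t)[:3]])
o=ctrl.get_obs(); print({k:o[k] for k in("clock","tool_pos","orientation","joint_pos","force","opening")})
E
python3 e.py down
```

```text
{'clock': 3.9, 'tool_pos': array([ 0.5578, -0.1154,  0.037 ]), 'orientation': array([179.992 ,   0.0529, 152.1974]), 'joint_pos': array([   8.0018,   20.2236,  -24.7543,    0.0346,  -44.9746, -125.8289]), 'force': array([0.0951, 0.1147, 0.2344]), 'opening': 0.08779283104317817}
```

View pics/down_side.png

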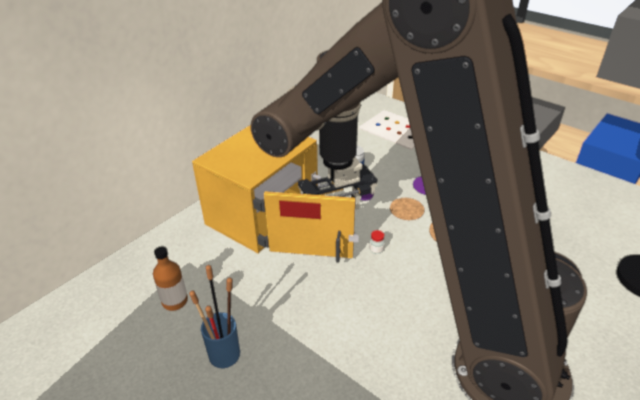

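The gripper sits around the jar behind the door, and the door hasn't moved. The wrist's offset part at (275,135) is well above the cabinet. I'll close on the jar.

Call:
apply_moves(
  commands=[
    [[0,0,0],0,0.6],
    [[0,0,0],0,0.8],
    [[0,0,0],0,1],
    [[0,0,0],0,1],
    [[0,0,0],0,1],
    [[0,0,0],0,1],
    [[0,0,0],0,1],
  ],
)

```text
clock: 4.48
tool_pos: [0.5575, -0.1148, 0.0361]
orientation: [180.0, 0.0, 152.2]
force: [-0.0, 0.6, 1.2]
opening: 0.0473
gripper_force: 30.0
```

Call:
apply_moves(
  commands=[
    [[0,0,0.5],0,1],
    [[0,0,2],0,1],
    [[0,0,4],0,1],
    [[0,0,6],0,1],
    [[0,0,6],0,1],
  ],
)

```text
clock: 4.9
tool_pos: [0.5593, -0.1151, 0.0997]
orientation: [179.9, 0.3, 152.2]
force: [1.4, 0.4, -2.4]
opening: 0.0477
gripper_force: 30.0
```

```bash
python3 e.py grasp jar_center; python3 -c "
import cv2
a=cv2.imread('pics/grasp_top.png')[120:270,290:450];b=cv2.imread('pics/grasp_side.png')[120:270,290:450]
cv2.imwrite('pics/g.png',cv2.resize(cv2.hconcat([a,b]),(800,375),interpolation=cv2.INTER_CUBIC))"
```

```text
top jar_center [(array([398., 191.]), 0.87), (array([341., 245.]), 0.61), (array([345., 195.]), 0.5)]
side jar_center [(array([364., 184.]), 0.8), (array([336., 200.]), 0.69), (array([376., 243.]), 0.67)]
{'clock': 5.1, 'tool_pos': array([ 0.5562, -0.115 ,  0.0949]), 'orientation': array([-179.9645,   -0.096 ,  152.1759]), 'joint_pos': array([   8.039 ,   16.2131,  -21.3638,   -0.0346,  -52.5218, -125.842 ]), 'force': array([-0.2811, -0.0844, -2.2422]), 'opening': 0.0477027540813501}
```

View pics/g.png

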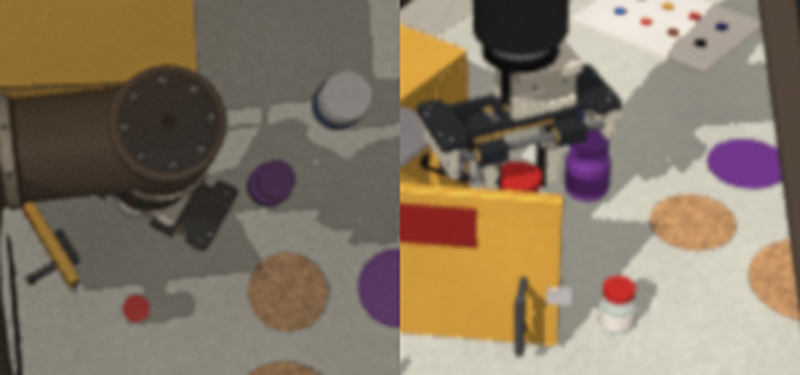

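Jar is held (lid between the fingers, upright as far as visible). I'll raise it, carry it over the mat and inspect there.

Call:
apply_moves(
  commands=[
    [[0,0,2],0,1],
    [[0,0,5],0,1],
    [[-0.5,-1,7],0,1],
    [[-2,-3.7,7],0,1],
    [[-4,-7.5,7],0,1],
    [[-6,-11.2,7],0,1],
    [[-8,-14.9,7],0,1],
    [[-9.6,-17.9,7],0,1],
    [[-10.4,-19.4,7],0,1],
    [[-10.4,-19.4,7],0,1],
    [[-10.4,-19.4,7],0,1],
    [[-10.4,-19.4,7],0,1],
  ],
)

```text
clock: 6.1
tool_pos: [0.4528, -0.3087, 0.1649]
orientation: [-180.0, -0.1, 152.2]
force: [-0.1, -0.9, -2.8]
opening: 0.0477
gripper_force: 30.0
```

```bash
python3 e.py hold; python3 -c "
import cv2
a=cv2.imread('pics/hold_top.png')[180:300,340:470];b=cv2.imread('pics/hold_side.png')[100:220,340:470]
cv2.imwrite('pics/g2.png',cv2.resize(cv2.hconcat([a,b]),(800,370),interpolation=cv2.INTER_CUBIC))"
```

```text
{'clock': 6.2, 'tool_pos': array([ 0.4534, -0.3082,  0.1653]), 'orientation': array([-179.9988,   -0.0497,  152.2535]), 'joint_pos': array([ -13.738 ,   10.4732,  -18.7387,   -0.0124,  -60.8365, -104.0024]), 'force': array([ 0.4832,  0.0815, -2.8688]), 'opening': 0.0474117261366359}
```

View pics/g2.png

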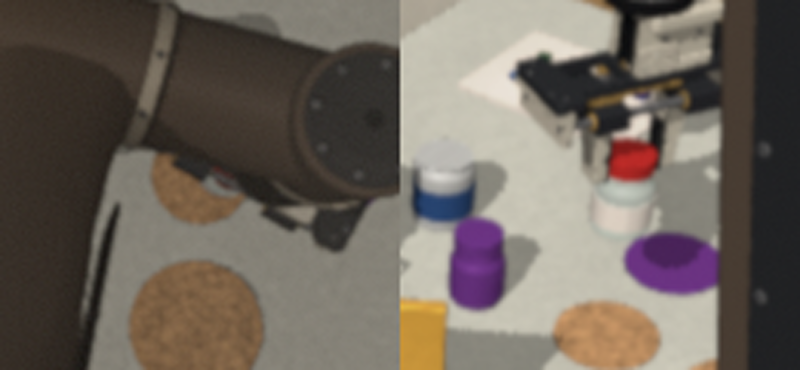

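```bash
python3 - <<'E'
from h import *
s=ctrl.snapshot("side")
for z in (.07,.09,.11,.13,.15,.165,.18,.2): print(z,proj(s,[.4534,-.3084,z]))
im=s["img"].astype(int);R,G,B=im[...,0],im[...,1],im[...,2]
m=((R-G>40)&(R-B>40)&(abs(G-B)<40)); m[:,:395]=0;m[:130]=0;m[180:]=0;m[:,440:]=0
ys,xs=np.nonzero(m);print(xs.min(),xs.max(),ys.min(),ys.max(),xs.mean(),ys.mean())
for n in("brush_pot","amber_bottle","pigment_tin"): print(n,ctrl.search_frame(s,n)[:1])
E
```

```text
0.07 [408.71008228 188.72308487]
0.09 [409.41408674 182.99662335]
0.11 [410.130555   177.16793556]
0.13 [410.85981834 171.23428119]
0.15 [411.60221972 165.19282195]
0.165 [412.16785584 160.58921554]
0.18 [412.74123624 155.92203706]
0.2 [413.51806515 149.59796468]
408 423 145 158 415.0621761658031 151.44041450777203
brush_pot [{'at': [218.5, 329.4], 'score': 0.76}]
amber_bottle [{'at': [169.8, 282.9], 'score': 0.62}]
pigment_tin [{'at': [352.6, 158.3], 'score': 0.66}]
```

The held jar checks out: the lid is at z≈0.195, so the foot is 36 mm below the TCP, unslipped and upright. I'll lower it onto the mat.

Call:
apply_moves(
  commands=[
    [[0,0,-2],0,1],
    [[0,0,-5],0,1],
    [[0,0,-8],0,1],
    [[0,0,-10.5],0,1],
    [[0,0,-11.5],0,1],
    [[0,0,-12],0,1],
    [[0,0,-12.3],0,1],
    [[0,0,-12.5],0,1],
    [[0,0,-12.6],0,1],
    [[0,0,-12.6],0,1],
    [[0,0,-12.6],0,1],
  ],
)

```text
clock: 7.32
tool_pos: [0.4538, -0.3092, 0.0408]
orientation: [180.0, 0.1, 152.2]
force: [-0.1, 0.3, -2.0]
opening: 0.0471
gripper_force: 30.0
```

Call:
apply_moves(
  commands=[
    [[0,0,-0.1],0,1],
    [[0,0,-0.1],0,0.45],
    [[0,0,-0.1],0,0.2],
    [[0,0,-0.1],0,0],
    [[0,0,-0.1],0,0],
    [[0,0,-0.1],0,0],
    [[0,0,-0.1],0,0],
    [[0,0,-0.1],0,0],
  ],
)

```text
clock: 7.98
tool_pos: [0.4531, -0.309, 0.0388]
orientation: [-180.0, -0.0, 152.2]
force: [-0.2, -0.6, 0.5]
opening: 0.0828
gripper_force: 0.0
```

Call:
apply_moves(
  commands=[
    [[0,0,1],0,0],
    [[0,0,3],0,0],
    [[0,0,6],0,0],
    [[0,0,9],0,0],
    [[0,0,13],0,0],
    [[0,0,17],0,0],
    [[0,0,21],0,0],
    [[0,0,24],0,0],
    [[0,0,25],0,0],
    [[0,0,25],0,0],
  ],
)

```text
clock: 8.82
tool_pos: [0.4543, -0.3096, 0.2933]
orientation: [180.0, 0.4, 152.2]
force: [0.3, 0.2, 0.1]
opening: 0.0878
gripper_force: 0.0
```

```bash
python3 e.py placed; python3 -c "
import cv2
a=cv2.imread('pics/placed_top.png')[140:300,280:460];b=cv2.imread('pics/placed_side.png')[140:300,270:450]
cv2.imwrite('pics/g3.png',cv2.resize(cv2.hconcat([a,b]),(800,356),interpolation=cv2.INTER_CUBIC))"
```

```text
{'clock': 8.9167, 'tool_pos': array([ 0.4529, -0.3087,  0.289 ]), 'orientation': array([179.9658,   0.0183, 152.1943]), 'joint_pos': array([ -13.8197,    5.9931,   -7.6461,   -0.0296,  -76.3347, -103.979 ]), 'force': array([-0.4676,  0.1604, -1.1142]), 'opening': 0.08771819608278222}
```

View pics/g3.png

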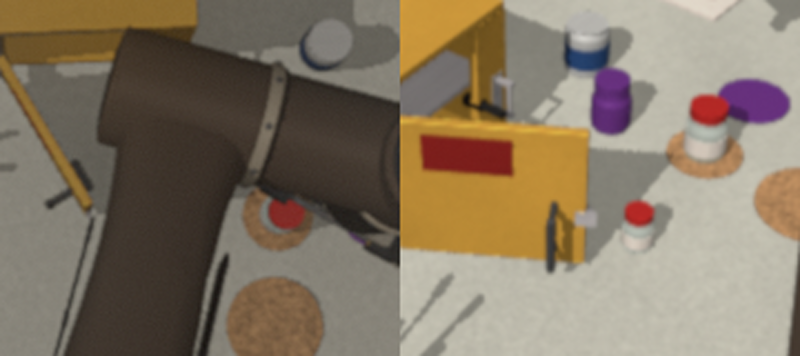

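The jar now stands upright on the smaller cork mat, at (705,125) in the side half of the crop. Next I go over the door to its outer side with the fingers closed, then push at about 190 mm radius.

Call:
apply_moves(
  commands=[
    [[-0.1,2,0],-0.03,0.5],
    [[-0.3,5,0],-0.08,1],
    [[-0.4,8.5,0],-0.14,1],
    [[-0.5,12,0],-0.2,1],
    [[-0.6,15.5,0],-0.26,1],
    [[-0.8,19,0],-0.26,1],
    [[-0.9,22.5,0],-0.26,1],
    [[-1,26,0],-0.26,1],
    [[-1.2,29,0],-0.26,1],
    [[-1.3,31.5,0],-0.26,1],
    [[-1.3,32.4,0],-0.26,1],
    [[-1.3,32.4,-0.5],-0.26,1],
    [[-1.3,32.4,-3],-0.26,1],
    [[-1.3,32.4,-6],-0.26,1],
    [[-1.3,32.4,-8.5],-0.26,1],
    [[-1.3,32.4,-9.4],-0.26,1],
    [[-1.3,32.4,-9.4],-0.26,1],
    [[-1.3,32.4,-9.4],-0.26,1],
    [[-1.3,32.4,-9.4],-0.26,1],
  ],
)

```text
clock: 10.5
tool_pos: [0.4411, 0.0149, 0.1961]
orientation: [179.9, 0.1, 137.3]
force: [-0.2, 0.6, -0.2]
opening: 0.0004
gripper_force: 0.0
```

```bash
python3 e.py door door_push door_tongue; python3 -c "
import cv2
a=cv2.imread('pics/door_top.png')[140:300,240:420];b=cv2.imread('pics/door_side.png')[120:280,240:420]
cv2.imwrite('pics/g4.png',cv2.resize(cv2.hconcat([a,b]),(800,356),interpolation=cv2.INTER_CUBIC))"
```

```text
top door_push [(array([314., 223.]), 0.52)]
top door_tongue [(array([317., 235.]), 0.46)]
side door_push [(array([342., 205.]), 0.74)]
side door_tongue [(array([351., 236.]), 0.64), (array([179., 303.]), 0.52)]
{'clock': 10.8, 'tool_pos': array([0.4404, 0.0151, 0.1955]), 'orientation': array([179.9364,   0.025 , 137.308 ]), 'joint_pos': array([  27.7693,   -1.8178,  -28.1838,    0.0025,  -63.5658, -160.4624]), 'force': array([ 0.0961, -0.4926, -0.6889]), 'opening': 0.0006325260958575944}
```

View pics/g4.png

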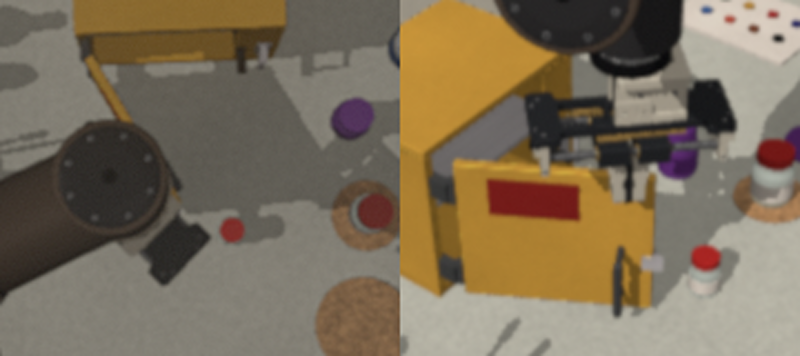

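The closed fingertips hang just off the door's outer face near the free edge, above the handle. I'll tabulate the arc path in move units.

```bash
cat > arc.py <<'E'
import numpy as np
H=np.array([.629,.072]);r=.19;yaw=4.0
def P(th,D):
    a=np.radians(np.degrees(th)-yaw); return H+r*np.array([-np.sin(a),-np.cos(a)])+D*np.array([-np.cos(a),np.sin(a)])
def tab(p0,psi0,ths,D,psi):
    print([[[float(v) for v in np.round((P(t,D)-p0)*100,1)]+[0],round(float(np.radians(s-psi0)),2),1] for t,s in zip(ths,psi)])
if __name__=="__main__":
    p0=np.array([.4403,.0150])
    D0=np.linspace(.045,.018,4)
    print([np.round((P(1.07,d)-p0)*100,1).tolist() for d in D0])
    th=np.arange(1.03,.29,-.045)
    tab(p0,137.3,th,.016,np.linspace(139,170,len(th)))
    print(th[-1])
E
python3 arc.py
```

```text
[[0.4, -0.8], [0.9, -1.5], [1.4, -2.3], [1.9, -3.0]]
[[[2.4, -3.9, 0], 0.03, 1], [[2.8, -4.6, 0], 0.06, 1], [[3.3, -5.3, 0], 0.1, 1], [[3.8, -6.0, 0], 0.13, 1], [[4.4, -6.7, 0], 0.16, 1], [[4.9, -7.3, 0], 0.2, 1], [[5.5, -7.9, 0], 0.23, 1], [[6.2, -8.5, 0], 0.27, 1], [[6.8, -9.1, 0], 0.3, 1], [[7.5, -9.6, 0], 0.33, 1], [[8.2, -10.1, 0], 0.37, 1], [[8.9, -10.6, 0], 0.4, 1], [[9.7, -11.0, 0], 0.44, 1], [[10.4, -11.4, 0], 0.47, 1], [[11.2, -11.8, 0], 0.5, 1], [[12.0, -12.1, 0], 0.54, 1], [[12.8, -12.4, 0], 0.57, 1]]
0.3099999999999994
```

Call:
apply_moves(
  commands=[
    [[0.4,-0.7,0],0,1],
    [[0.9,-1.4,0],0,1],
    [[1.3,-2.1,0],0,1],
    [[1.7,-2.7,0],0,1],
    [[2,-3.2,0],0.01,1],
    [[2.3,-3.7,0],0.02,1],
    [[2.6,-4.2,0],0.04,1],
    [[2.8,-4.6,0],0.06,1],
  ],
)

```text
clock: 11.47
tool_pos: [0.4685, -0.0318, 0.1947]
orientation: [-180.0, -0.0, 140.8]
force: [0.1, 0.2, 0.0]
opening: 0.0005
gripper_force: 0.0
```

```bash
python3 e.py push1 door_push door_tongue; python3 - <<'E'
import cv2
a=cv2.imread('pics/push1_top.png')[140:300,240:420];b=cv2.imread('pics/push1_side.png')[120:280,240:420]
cv2.imwrite('pics/g5.png',cv2.resize(cv2.hconcat([a,b]),(800,356),interpolation=cv2.INTER_CUBIC))
E
```

```text
top door_push [(array([194., 220.]), 0.29)]
top door_tongue [(array([408., 234.]), 0.45), (array([282., 169.]), 0.22)]
side door_push [(array([344., 206.]), 0.77), (array([226., 353.]), 0.49)]
side door_tongue [(array([352., 236.]), 0.78)]
{'clock': 11.7667, 'tool_pos': array([ 0.4681, -0.031 ,  0.1948]), 'orientation': array([-179.9991,   -0.0046,  140.7162]), 'joint_pos': array([  20.3439,    1.2548,  -25.2209,   -0.0039,  -63.5274, -149.626 ]), 'force': array([-0.5521, -0.0704,  0.2735]), 'opening': 0.0007348540078815516}
```

View pics/g5.png

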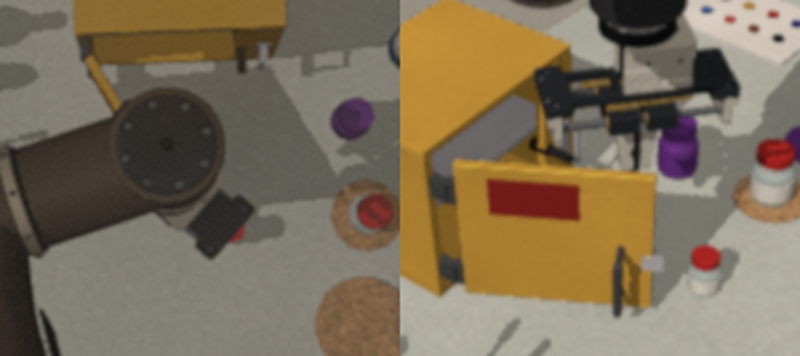

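```bash
python3 - <<'E'
from h import *
from arc import P
s=ctrl.snapshot("side"); f=lambda p:(proj(s,p)-[240,120])*[400/180,356/160]+[400,0]
for p in ([.468,-.031,.178],[.4404,.0151,.178]): print("tip",f(p))
for th in (1.0,1.07,1.14): print(th,"free top",[f([*(np.array([.629,.072])+.22*np.array([-np.sin(th-.07),-np.cos(th-.07)])),z]) for z in (.205,.015)])
print("hinge top",f([.629,.072,.205]),f([.629,.072,.015]))
cv2.imwrite('pics/g6.png',cv2.resize(s["img"][160:250,300:380,::-1],(530,596),interpolation=cv2.INTER_CUBIC))
E
```

```text
tip [631.65432105 190.58423011]
tip [625.26092355 223.5902248 ]
1.0 free top [array([660.27869357, 163.29665354]), array([654.65225389, 292.53956081])]
1.07 free top [array([659.74010053, 172.38378077]), array([654.11131636, 301.96538631])]
1.14 free top [array([658.1484411, 181.5792948]), array([652.61481182, 311.48435605])]
hinge top [453.03934194 157.80268325] [466.05666184 286.45500259]
```

View pics/g6.png

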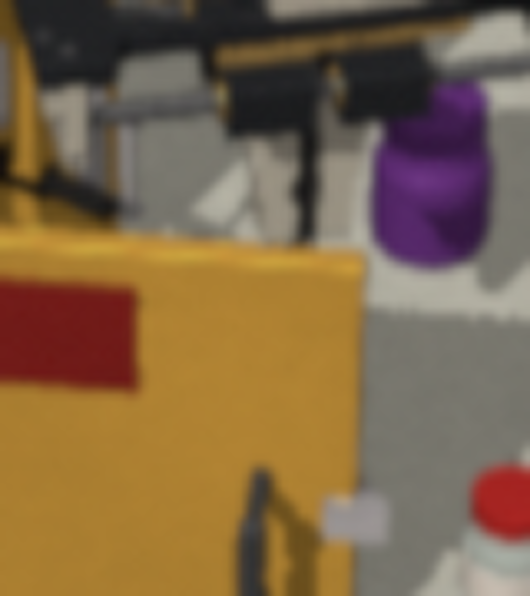

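Fit against the model: the door stands at ≈1.07 rad and didn't move. The real fingertips are about 33 mm higher than nominal, so they passed over the door's top edge, which also explains the grip on the lid. I'll back out over the top, go lower and push again.

Call:
apply_moves(
  commands=[
    [[0,0,1],0,1],
    [[-0.6,1,1],0,1],
    [[-1.4,2.3,1],0,1],
    [[-2.2,3.6,1],0,1],
    [[-2.8,4.6,1],0,1],
    [[-2.8,4.6,0.5],0,1],
    [[-2.8,4.6,-1],0,1],
    [[-2.8,4.6,-2.5],0,1],
    [[-2.8,4.6,-3.4],0,1],
    [[-2.8,4.6,-3.4],0,1],
    [[-2.8,4.6,-3.4],0,1],
  ],
)

```text
clock: 12.73
tool_pos: [0.4403, 0.0147, 0.161]
orientation: [-179.9, -0.0, 140.7]
force: [0.5, 0.2, -0.4]
opening: 0.0001
gripper_force: 0.0
```

Call:
apply_moves(
  commands=[
    [[0.4,-0.7,0],0,1],
    [[0.9,-1.4,0],0,1],
    [[1.3,-2.1,0],0,1],
    [[1.7,-2.7,0],0,1],
    [[2,-3.2,0],0,1],
    [[2.3,-3.7,0],0,1],
    [[2.6,-4.2,0],0,1],
    [[2.8,-4.6,0],0,1],
  ],
)

```text
clock: 13.4
tool_pos: [0.4685, -0.0316, 0.1608]
orientation: [-180.0, -0.0, 140.7]
force: [0.2, 0.3, -0.2]
opening: 0.0007
gripper_force: 0.3
```

```bash
python3 e.py push2 door_push door_tongue
```

```text
top door_push []
top door_tongue []
side door_push [(array([341., 200.]), 0.73), (array([408., 196.]), 0.44)]
side door_tongue [(array([350., 230.]), 0.61)]
{'clock': 13.7, 'tool_pos': array([ 0.468 , -0.0309,  0.1609]), 'orientation': array([-179.9964,    0.0001,  140.75  ]), 'joint_pos': array([  20.3566,    2.9917,  -28.1818,    0.0023,  -58.8295, -149.6077]), 'force': array([ 0.175 ,  0.6365, -0.1586]), 'opening': 0.00019708394880371701}
```

The door now follows: the tongue moved from row 236 to row 230. I'll continue along the arc.

Call:
apply_moves(
  commands=[
    [[0.5,-0.7,0],0.03,1],
    [[1,-1.4,0],0.06,1],
    [[1.6,-2.1,0],0.09,1],
    [[2.1,-2.7,0],0.12,1],
    [[2.7,-3.3,0],0.15,1],
    [[3.4,-3.9,0],0.18,1],
    [[4,-4.5,0],0.21,1],
    [[4.7,-5,0],0.24,1],
    [[5.4,-5.5,0],0.27,1],
    [[6.1,-6,0],0.3,1],
    [[6.9,-6.4,0],0.33,1],
    [[7.6,-6.8,0],0.36,1],
    [[8.4,-7.2,0],0.4,1],
    [[9.2,-7.5,0],0.43,1],
    [[10,-7.8,0],0.45,1],
    [[10,-7.8,0],0.45,1],
  ],
)

```text
clock: 15.03
tool_pos: [0.569, -0.109, 0.1606]
orientation: [-180.0, -0.0, 166.6]
force: [-0.1, 0.5, 0.3]
opening: 0.0005
gripper_force: 0.0
```

```bash
python3 e.py push3 door_push door_tongue; python3 - <<'E'
from h import *
s=ctrl.snapshot("side")
for th in (.2,.25,.3,.35,.4): 
    a=th-.07; print(th,proj(s,[*(np.array([.629,.072])+.22*np.array([-np.sin(a),-np.cos(a)])),.086]), proj(s,[*(np.array([.629,.072])+.19*np.array([-np.sin(a),-np.cos(a)])),.19]))
E
```

```text
top door_push []
top door_tongue []
side door_push [(array([330., 170.]), 0.89)]
side door_tongue [(array([334., 197.]), 0.91)]
{'clock': 15.3333, 'tool_pos': array([ 0.5678, -0.1088,  0.161 ]), 'orientation': array([179.9938,   0.0095, 166.518 ]), 'joint_pos': array([   8.53  ,   13.4126,  -15.5098,   -0.0025,  -61.0664, -112.0109]), 'force': array([ 0.8877, -0.2797, -0.0353]), 'opening': 0.00044786825655212197}
0.2 [331.24180001 191.42563095] [322.89199133 164.436364  ]
0.25 [333.95380623 193.27291637] [325.34139308 166.01442209]
0.3 [336.53787457 195.21914231] [327.6698285  167.67593238]
0.35 [338.98709199 197.26194971] [329.87102663 169.41868692]
0.4 [341.29453782 199.39874523] [331.93874387 171.24027557]
```

Call:
apply_moves(
  commands=[
    [[0.5,-0.1,0],0.03,1],
    [[1,-0.3,0],0.06,1],
    [[1.5,-0.4,0],0.09,1],
    [[2,-0.5,0],0.12,1],
    [[2.4,-0.6,0],0.15,1],
    [[2.8,-0.7,0],0.18,1],
    [[3.1,-0.75,0],0.21,1],
    [[3.3,-0.8,0],0.24,1],
    [[3.3,-0.8,0],0.24,1],
    [[3.3,-0.8,0],0.24,1],
  ],
)

```text
clock: 16.22
tool_pos: [0.601, -0.1169, 0.1609]
orientation: [180.0, 0.0, -179.8]
force: [-0.6, -0.8, 0.3]
opening: 0.0004
gripper_force: 0.0
```

Call:
apply_moves(
  commands=[
    [[0.2,0,0],0.01,1],
    [[0.4,-0.05,0],0.02,1],
    [[0.6,-0.05,0],0.03,1],
    [[0.6,-0.05,0],0.04,1],
    [[0.6,-0.05,0],0.04,1],
  ],
)

```text
clock: 16.63
tool_pos: [0.6073, -0.1175, 0.1608]
orientation: [-180.0, 0.0, -177.4]
force: [0.5, 0.1, -0.8]
opening: 0.0007
gripper_force: 0.0
```

Call:
apply_moves(
  commands=[
    [[0.1,0,0],0,1],
    [[0.2,0,0],0,1],
    [[0.3,0,0],0,1],
    [[0.3,0,0],0,1],
  ],
)

```text
clock: 16.97
tool_pos: [0.6104, -0.1175, 0.1609]
orientation: [-180.0, 0.0, -177.4]
force: [-0.1, -0.2, -0.7]
opening: -0.0001
gripper_force: 0.0
```

Call:
apply_moves(
  commands=[
    [[0.1,0,0],0,1],
    [[0.2,0,0],0,1],
    [[0.3,0,0],0,1],
    [[0.3,0,0],0,1],
  ],
)

```text
clock: 17.3
tool_pos: [0.613, -0.1176, 0.1608]
orientation: [-180.0, -0.0, -177.4]
force: [-1.3, -0.9, 1.1]
opening: 0.0004
gripper_force: 1.0
```

```bash
python3 e.py push4 door_push door_tongue keeper
```

```text
top door_push [(array([346., 168.]), 0.8), (array([403., 238.]), 0.61)]
top door_tongue []
top keeper []
side door_push [(array([317., 164.]), 0.93)]
side door_tongue [(array([321., 189.]), 0.66)]
side keeper [(array([322., 184.]), 0.9)]
{'clock': 17.7, 'tool_pos': array([ 0.613 , -0.1176,  0.1608]), 'orientation': array([-179.9973,   -0.0156, -177.4341]), 'joint_pos': array([  7.0409,  17.6193,  -9.6791,   0.0017, -62.7174, -94.4757]), 'force': array([-2.3804, -0.8031,  1.7602]), 'opening': 0.0005774913484195817}
```

Call:
apply_moves(
  commands=[
    [[0.1,0,0],0,1],
    [[0.2,0,0],0,1],
    [[0.3,0,0],0,1],
    [[0.3,0,0],0,1],
    [[0.3,0,0],0,1],
  ],
)

```text
clock: 18.12
tool_pos: [0.6163, -0.1176, 0.1608]
orientation: [-180.0, 0.0, -177.4]
force: [-2.3, -1.9, 1.0]
opening: 0.0005
gripper_force: 1.0
```

Call:
apply_moves(
  commands=[
    [[0.1,0,0],0,1],
    [[0.2,0,0],0,1],
    [[0.3,0,0],0,1],
    [[0.3,0,0],0,1],
    [[0.3,0,0],0,1],
  ],
)

```text
clock: 18.53
tool_pos: [0.6193, -0.1175, 0.1608]
orientation: [180.0, 0.0, -177.4]
force: [-1.9, -1.2, 0.4]
opening: 0.0005
gripper_force: 1.1
```

Call:
apply_moves(
  commands=[
    [[0.1,0,0],0,1],
    [[0.2,0,0],0,1],
    [[0.2,0,0],0,1],
    [[0.2,0,0],0,1],
  ],
)

```text
clock: 18.87
tool_pos: [0.6213, -0.1175, 0.1608]
orientation: [-180.0, 0.0, -177.4]
force: [-1.3, -1.2, -0.6]
opening: 0.0001
gripper_force: 1.2
```

Call:
apply_moves(
  commands=[
    [[0.1,0,0],0,1],
    [[0.2,0,0],0,1],
    [[0.2,0,0],0,1],
    [[0.2,0,0],0,1],
  ],
)

```text
clock: 19.2
tool_pos: [0.6233, -0.1175, 0.1608]
orientation: [-180.0, 0.0, -177.4]
force: [-2.7, -1.0, 0.5]
opening: 0.0007
gripper_force: 1.3
```

```bash
python3 e.py push5 door_push door_tongue; python3 - <<'E'
from h import *
s=ctrl.snapshot("side")
for th in (-.05,0,.05,.1,.15): 
    a=th-.07; print(th,proj(s,[*(np.array([.629,.072])+.22*np.array([-np.sin(a),-np.cos(a)])),.086]), proj(s,[*(np.array([.629,.072])+.19*np.array([-np.sin(a),-np.cos(a)])),.19]))
print([np.round(ctrl.get_obs()["force"],1).tolist() for _ in range(1)])
E
```

```text
top door_push [(array([348., 168.]), 0.54), (array([208., 154.]), 0.36)]
top door_tongue [(array([353., 172.]), 0.58)]
side door_push [(array([315., 161.]), 0.8)]
side door_tongue [(array([318., 185.]), 0.81)]
{'clock': 19.5, 'tool_pos': array([ 0.6232, -0.1175,  0.1608]), 'orientation': array([ 179.9977,    0.0004, -177.4334]), 'joint_pos': array([  6.9263,  18.5079,  -8.3847,  -0.0025, -63.1068, -94.3585]), 'force': array([-2.9556, -2.8451,  0.1535]), 'opening': 0.0002776627662842547}
-0.05 [316.00271421 183.74121398] [309.05041472 157.86227226]
0 [319.25174343 185.06565114] [312.01042601 158.99631198]
0.05 [322.40691968 186.49778644] [314.88084942 160.22216637]
0.1 [325.46151412 188.03623041] [317.65543361 161.53848742]
0.15 [328.40874863 189.67942488] [320.3279086  162.94377426]
[[-2.1, -2.1, -0.8]]
```

Call:
apply_moves(
  commands=[
    [[0.1,0,0],0,1],
    [[0.2,0,0],0,1],
    [[0.2,0,0],0,1],
    [[0.2,0,0],0,1],
  ],
)

```text
clock: 19.88
tool_pos: [0.6252, -0.1175, 0.1608]
orientation: [180.0, -0.0, -177.4]
force: [-2.8, -1.5, 0.1]
opening: 0.0005
gripper_force: 1.6
```

Call:
apply_moves(
  commands=[
    [[0.1,0,0],0,1],
    [[0.2,0,0],0,1],
    [[0.2,0,0],0,1],
    [[0.2,0,0],0,1],
  ],
)

```text
clock: 20.22
tool_pos: [0.6264, -0.1174, 0.1608]
orientation: [180.0, -0.1, -177.4]
force: [-6.8, -1.6, 3.0]
opening: 0.0004
gripper_force: 3.1
```

Resistance is building; 1 mm per call from here.

Call:
apply_moves(
  commands=[
    [[0.1,0,0],0,1],
    [[0.1,0,0],0,1],
    [[0.1,0,0],0,1],
  ],
)

```text
clock: 20.47
tool_pos: [0.6271, -0.1174, 0.1608]
orientation: [180.0, -0.1, -177.4]
force: [-6.9, -0.6, 2.5]
opening: 0.0005
gripper_force: 3.6
```

Call:
apply_moves(
  commands=[
    [[0.1,0,0],0,1],
    [[0.1,0,0],0,1],
    [[0.1,0,0],0,1],
  ],
)

```text
clock: 20.72
tool_pos: [0.6279, -0.1174, 0.1608]
orientation: [180.0, -0.1, -177.4]
force: [-8.7, -1.1, 2.4]
opening: 0.0002
gripper_force: 3.9
```

Call:
apply_moves(
  commands=[
    [[0.1,0,0],0,1],
    [[0.1,0,0],0,1],
    [[0.1,0,0],0,1],
  ],
)

```text
clock: 20.97
tool_pos: [0.6288, -0.1174, 0.1608]
orientation: [180.0, -0.1, -177.4]
force: [-8.8, 0.1, 3.1]
opening: 0.0005
gripper_force: 4.2
```

Call:
apply_moves(
  commands=[
    [[0.1,0,0],0,1],
    [[0.1,0,0],0,1],
    [[0.1,0,0],0,1],
  ],
)

```text
clock: 21.22
tool_pos: [0.6297, -0.1173, 0.1608]
orientation: [180.0, -0.2, -177.4]
force: [-8.8, 0.7, 3.7]
opening: 0.0005
gripper_force: 4.4
```

Call:
apply_moves(
  commands=[
    [[0.1,0,0],0,1],
    [[0.1,0,0],0,1],
    [[0.1,0,0],0,1],
  ],
)

```text
clock: 21.47
tool_pos: [0.6305, -0.1173, 0.1608]
orientation: [180.0, -0.2, -177.4]
force: [-9.8, -0.0, 4.4]
opening: 0.0006
gripper_force: 4.6
```

Call:
apply_moves(
  commands=[
    [[0.1,0,0],0,1],
    [[0.1,0,0],0,1],
    [[0.1,0,0],0,1],
  ],
)

```text
clock: 21.72
tool_pos: [0.6314, -0.1173, 0.1607]
orientation: [180.0, -0.2, -177.4]
force: [-10.2, 0.5, 4.0]
opening: 0.0004
gripper_force: 4.9
```

Call:
apply_moves(
  commands=[
    [[0.1,0,0],0,1],
    [[0.1,0,0],0,1],
    [[0.1,0,0],0,1],
  ],
)

```text
clock: 21.97
tool_pos: [0.6334, -0.1172, 0.1608]
orientation: [180.0, -0.1, -177.4]
force: [-5.1, 1.0, 1.0]
opening: 0.0002
gripper_force: 2.7
```

Call:
apply_moves(
  commands=[
    [[0.1,0,0],0,1],
    [[0.1,0,0],0,1],
    [[0.1,0,0],0,1],
  ],
)

```text
clock: 22.22
tool_pos: [0.6358, -0.1171, 0.1609]
orientation: [180.0, 0.1, -177.4]
force: [-1.9, 1.7, -0.7]
opening: 0.0007
gripper_force: 0.8
```

The force dropped sharply, which looks like the snap. I'll back off gently and check that the door stays shut.

```bash
python3 e.py snap door_push door_tongue
```

```text
top door_push [(array([347., 161.]), 0.68)]
top door_tongue [(array([356., 165.]), 0.89)]
side door_push [(array([308., 162.]), 0.82)]
side door_tongue [(array([314., 186.]), 0.63)]
{'clock': 22.5167, 'tool_pos': array([ 0.6357, -0.1175,  0.1611]), 'orientation': array([-179.9933,    0.0588, -177.4295]), 'joint_pos': array([  6.7933,  19.5706,  -6.7905,   0.0123, -63.5808, -94.2283]), 'force': array([-0.3014,  0.3652,  0.0872]), 'opening': 0.0006821867230992824}
```

Call:
apply_moves(
  commands=[
    [[-0.2,0,0],0,1],
    [[-0.5,0,0],0,1],
    [[-1,0,0],0,1],
    [[-2,0,0],0,1],
    [[-3.5,0,0],0,1],
    [[-5,0,0],0,1],
    [[-6,0,0],0,1],
    [[-6,0,0],0,1],
    [[-6,0,0],0,1],
  ],
)

```text
clock: 23.27
tool_pos: [0.5749, -0.1175, 0.1616]
orientation: [-180.0, 0.1, -177.4]
force: [0.4, -0.7, 0.7]
opening: 0.0005
gripper_force: 0.0
```

```bash
python3 e.py free door_push door_tongue keeper; python3 - <<'E'
from h import *
for n in("side","top"):
  s=ctrl.snapshot(n)
  for th in (-.05,0,.05,.1,.15): 
    a=th-.07; print(n,th,proj(s,[*(np.array([.629,.072])+.22*np.array([-np.sin(a),-np.cos(a)])),.086]), proj(s,[*(np.array([.629,.072])+.19*np.array([-np.sin(a),-np.cos(a)])),.19]))
E
```

```text
top door_push []
top door_tongue []
top keeper []
side door_push [(array([311., 159.]), 0.65)]
side door_tongue [(array([313., 183.]), 0.88)]
side keeper [(array([322., 185.]), 0.66), (array([406., 194.]), 0.44)]
{'clock': 23.6667, 'tool_pos': array([ 0.5753, -0.1175,  0.1605]), 'orientation': array([-179.9981,   -0.0279, -177.4342]), 'joint_pos': array([  7.5219,  14.2882, -14.3942,  -0.0006, -61.3456, -94.9558]), 'force': array([0.4983, 0.5092, 0.5402]), 'opening': 0.0005258284423330594}
side -0.05 [316.00271421 183.74121398] [309.05041472 157.86227226]
side 0 [319.25174343 185.06565114] [312.01042601 158.99631198]
side 0.05 [322.40691968 186.49778644] [314.88084942 160.22216637]
side 0.1 [325.46151412 188.03623041] [317.65543361 161.53848742]
side 0.15 [328.40874863 189.67942488] [320.3279086  162.94377426]
top -0.05 [355.55443551 166.12780309] [347.61733544 159.94481538]
top 0 [355.83294895 169.72200849] [347.8691871  163.27171913]
top 0.05 [355.92895665 173.3301046 ] [347.95181759 166.61106973]
top 0.1 [355.84174543 176.94309261] [347.86461356 169.95453628]
top 0.15 [355.57106005 180.55191474] [347.60738632 173.29373749]
```

Call:
apply_moves(
  commands=[
    [[0,0,2],0,1],
    [[0,0,5],0,1],
    [[0,0,9],0,1],
    [[0,0,12],0,1],
    [[-1,-3,13],0,1],
    [[-2,-6.5,13],0,1],
    [[-3,-10,13],0,1],
    [[-4,-13.5,13],0,1],
    [[-5,-17,13],0,1],
    [[-6,-20.5,13],0,1],
    [[-7,-24,13],0,1],
    [[-8,-27.5,13],0,1],
    [[-9,-31,13],0,1],
    [[-10,-34.5,13],0,1],
    [[-11,-38,13],0,1],
    [[-12,-41,13],0,1],
    [[-12,-42,13],0,1],
    [[-12,-42,13],0,1],
  ],
)

```text
clock: 25.27
tool_pos: [0.454, -0.5399, 0.2894]
orientation: [179.9, -0.1, -177.6]
force: [0.8, 0.8, -0.4]
opening: 0.0003
gripper_force: 0.0
```

```bash
python3 e.py fin door_push door_tongue jar_center mat brush_pot amber_bottle pigment_tin
```

```text
top door_push [(array([344., 162.]), 0.86), (array([282., 169.]), 0.24)]
top door_tongue [(array([355., 167.]), 0.61)]
top jar_center [(array([405., 233.]), 0.61), (array([195., 216.]), 0.55), (array([400., 190.]), 0.51)]
top mat [(array([404., 286.]), 0.81), (array([402., 237.]), 0.58)]
top brush_pot [(array([193., 220.]), 0.71)]
top amber_bottle [(array([204., 154.]), 0.97)]
top pigment_tin [(array([426., 162.]), 0.88)]
side door_push [(array([310., 163.]), 0.87)]
side door_tongue [(array([311., 186.]), 0.75), (array([227., 352.]), 0.2)]
side jar_center [(array([375., 246.]), 0.85), (array([406., 195.]), 0.77), (array([363., 186.]), 0.64)]
side mat [(array([426., 185.]), 0.67), (array([405., 209.]), 0.61)]
side brush_pot [(array([315., 186.]), 0.69), (array([225., 353.]), 0.66)]
side amber_bottle []
side pigment_tin [(array([355., 168.]), 0.86)]
{'clock': 26.0667, 'tool_pos': array([ 0.4552, -0.5375,  0.2909]), 'orientation': array([ 179.9986,    0.0013, -177.4338]), 'joint_pos': array([-33.9376,  21.3783,  12.7698,  -0.0019, -81.3913, -53.496 ]), 'force': array([ 0.0445, -0.3929, -0.8062]), 'opening': -0.000127110323391448}
```

```bash
python3 -c "from plant import ctrl; print(ctrl.close_job())"
```

```text
the job is handed in; nothing more can be done
None
```

The red-lidded jar stands upright on the smaller cork mat, the door is latched and stays shut by itself, and the job is handed in at about 26 s. The highest door-push reading was about 11 N, the other things look unmoved, and I viewed 11 pictures, one over the limit of 10.

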